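# Stand the fallen feed bottle on the drip mat

### The job

In this milk kitchen a green feed bottle has been knocked over on the counter. Stand it upright, cap up, on the blue drip mat in front of the two green bottles already standing there, with its whole base on the mat. Set it down gently rather than dropping it, and do not shift or knock over anything else.

Things in the scene. Friction and masses are not known exactly. Their poses are not given: they have to be found in the camera images.
- bottle: The fallen bottle: stiff green plastic, empty. Square body 56 x 56 mm, 108 mm tall; shoulder to 134 mm; white cap 36 mm across up to 160 mm. Origin at the centre of its base; z from base to cap; x, y square to the flat sides. Starts lying on a flat side (axis 28 mm above the counter), cap pointing away from the robot, up to 63 degrees to either side. About 0.12 kg.
- mat: Blue drip mat fixed to the counter, on the left or right: 200 mm (its x) by 220 mm (its y), 4 mm thick. Origin at the centre of its underside, z up, x roughly away from the robot. Its -x half (robot side) is free; the two standing bottles are on the +x half, about 55 mm from the middle in x and 55 mm to either side in y.
- mate_a: A green bottle of the same shape as the fallen one, standing on the mat's far half on its +y side. Origin at the centre of its base, z up to the cap. Leave alone.
- mate_b: The same, on the mat's far half on its -y side. Leave alone.
- bowl: White open mixing pot, rim diameter 160 mm, 100 mm tall, on the other side of the counter from the mat. Origin at the centre of its underside. Leave alone.
- scoop: Yellow measuring scoop: cup 72 mm across and 55 mm tall, with a flat handle at the rim reaching 123 mm from the cup's axis along its +y. Origin under the cup's centre. Leave alone.
- tin: Red tin standing on the counter, 76 mm across, 110 mm tall. Origin at the centre of its underside. Leave alone.
- spoon: Wooden spoon lying flat on the counter beyond the fallen bottle, 190 mm long along its x. Leave alone.
Things that resemble listed ones, but are neither listed nor needed, are in the scene too. Leave any black or purple look-alike of the bottle alone.

How it is judged:
At the end, for the whole second after the job is handed in: The bottle stands at rest on its base on the blue mat, cap up and within 0.1 rad of vertical, in front of the other two (base centre at mat x between -76 and +10 mm) and within 86 mm of the middle in mat y, so that its whole base is on the mat; the two other bottles still stand upright (angle between bottle's own z axis and vertical below 0.1 rad and x of bottle in the frame of mat between -0.076 and 0.01 m and y of bottle in the frame of mat between -0.086 and 0.086 m and z of bottle in the frame of mat between 0 and 0.009 m and linear speed of bottle below 0.02 m/s and angular speed of bottle below 0.1 rad/s and angle between each of mate_a, mate_b's own z axis and vertical below 0.15 rad); the robot touches nothing.
It fails at once if another thing is shifted by more than 30 mm, or a standing bottle, the tin or the pot is tipped by more than 0.35 rad (distance of any of mate_a, mate_b, bowl, scoop, tin, spoon from where it was at the start of the episode above 0.03 m or angle between any of mate_a, mate_b, tin, bowl's own z axis and vertical above 0.35 rad).
It fails at once if the fallen bottle is dropped, thrown or let topple (faster than 0.7 m/s with no finger touching it) (linear speed of bottle above 0.7 m/s and contact force between bottle and the fingers below 0.1 N).
It also fails if it takes over 45 s, if anything falls off the work surface, if the arm or the gripper's body presses on something with over 40 N, if the wrist force passes 120 N, or if a joint passes its speed limit or range.

### The arm

A 6-joint arm with a two-finger parallel gripper is mounted at the origin on the work surface. World frame = base frame: x ahead of the robot, y to its left, z up, the work surface at z = 0. Lengths are in m, angles in rad, forces in N, time in s.
With the tool pointing down it reaches from about 0.35 to 0.975 m from the base axis. Payload 4.9 kg.
Tool frame: the origin (TCP) lies at the very end of the fingers, on their centre line; the grasp point (between the pads) lies 19 mm behind it; z points along the fingers, y is the line along which they close (so a half turn about z gives the same grasp; the last joint's range is limited). The gripper opens to 85 mm and grips with 20 to 120 N. Pads are 22 mm wide; open, the fingers measure 114 mm over their backs; the gripper's body (76 mm by 85 mm) begins 54 mm behind the grasp point. The pads swing forward as they close: fully open they stand 13 mm farther back than shut.
Start: joints at [1.217, 0.053, 1.613, -0, 1.476, -0.119], TCP at [0.145, 0.608, 0.231] pointing down, gripper open.
Joint ranges: [-3.01, 3.01], [-1.01, 2.22], [0.06, 2.58], [-1.02, 4.17], [0.09, 2.62], [-3.14, 3.14]. Speed limits (rad/s): [2.57, 2.57, 3.14, 3.14, 3.14, 3.14].

### API

Orientations are given as a unit quaternion [w, x, y, z].
In Python, from plant import monitor, vision, manip gives the robot as it stands. The module is installed in compiled form; this text tells all that it offers.
- The arm moves only by the tool arm_command, never from a script. Its argument "rows" is a list of rows, each a list of 3 entries, a list of its own where there are three numbers: the finger opening in mm, from 0 to 85.4, then the shift along the world's x, y, z in units of 30 cm (1.0 is 30 cm), then the turn, a rotation vector about the world's x, y, z in units of pi/2 rad (1.0 is pi/2 rad). In form: [[claw, [x, y, z], [wx, wy, wz]], ...]. A call has 1 to 12 rows; each row is the pose to reach, as a shift and turn from the pose commanded when the call began; what a row does not reach only later rows make up. A row lasts 1/12 s, in which the tool goes at most 41.7 mm and 7.16 degrees, less where a joint would pass 70% of its speed; a pose out of reach is approached as far as the arm can. A call with a number of a shift or a turn outside -1 to 1 is refused whole. A call with a gripper value outside its range is refused whole. The fingers move at their own pace and stop on an object; the grip force is fixed at half the most. Time passes only in rows, so rows that repeat a pose let the fingers close. It gives the time, the measured TCP pose, the force, the opening and the grip force at its end, in the units of the state.
- monitor.state(): the state, without advancing time (a new reading comes with each control period).
- vision.grab_frame(name): name is "scene" or "side" or "wrist"; returns a dict with "color" (480x640x3 uint8, red, green, blue), "z_map" (480x640 float32, m along the optical axis (not along the pixel's ray), 0 where there is no reading), "mtx" (3x3 intrinsics, pixels), "R" (3x3) and "t" (3): a world point X has camera coordinates R X + t. Camera axes: x right, y down, z forward; pixel columns grow to the right and rows downward; lengths in m; the calibration is good to about 2 mm. A picture is of the moment at which its call begins.
- manip.job_done(): hands the job in; it is judged then, once.
The state is a dict: "time": time; "joint_pos": joint angles; "joint_vel": joint speeds; "joint_efforts": joint torques, N m; "tool_pos": TCP position; "tool_rot": TCP orientation; "contact_force": force on the tool from outside, world axes, zero at the start; "ft_torque": the same for the moment, N m; "gripper_width": opening from 0.0 (shut) to 1.0 (fully open); "grasp_force": force on a finger pad.
Only numpy, scipy, OpenCV 4.12 (cv2) and the standard library are available. Lean on these libraries where they do the work, as an engineer would, in place of code of your own. Each camera call takes 0.05 s, during which the arm holds its last target. There are 200 camera calls.

## Working session

There is one attempt and no reset: what is moved stays moved. The work goes in short steps, Python scripts to look and compute and a tool call to move; the robot and the scene stay as the last step left them, time stands still between calls to the robot, and variables do not carry over. Pictures are saved under pics/ and viewed, at most 10 in all, crops included, and the job is handed in when it is done.

Besides the shell and the picture viewer there is one more tool, called after "Call:" in YAML: its name, and indented under it one key for each argument. arm_command: Moves the arm, as the interface text tells. Shifts and turns lie within -1 to 1; 1 stands for 30 cm of shift or pi/2 rad of turn. Its arguments: {"type":"object","properties":{"rows":{"type":"array"}},"required":["rows"]}

```bash
mkdir -p pics; cat > h.py <<'E'
import numpy as np, cv2, pickle
from plant import monitor, vision, manip
def grab(n):
    f=vision.grab_frame(n); pickle.dump(f,open(f'{n}.pkl','wb')); return f
def load(n): return pickle.load(open(f'{n}.pkl','rb'))
def cloud(f):
    z=f['z_map'].astype(float); K=f['mtx']; v,u=np.mgrid[:480,:640]
    P=np.stack([(u-K[0,2])/K[0,0]*z,(v-K[1,2])/K[1,1]*z,z],-1)
    return (P-f['t'])@f['R']
def ray(f,u,v,h):
    d=f['R'].T@np.linalg.inv(f['mtx'])@[u,v,1]; c=-f['R'].T@f['t']
    return c+d*(h-c[2])/d[2]
E
python3 - <<'E'
from h import *
for n in ['scene','side']:
    f=grab(n); cv2.imwrite(f'pics/{n}0.png',f['color'][...,::-1]); print(n,-f['R'].T@f['t'],f['R'][2])
s=monitor.state();print(s)
E
```

```text
scene [1.25011462 0.5963656  0.62693579] [-0.63718779 -0.56110231 -0.52835207]
side [ 0.03100345 -0.64767121  0.5894412 ] [ 0.53869653  0.65433525 -0.53070842]
{'time': 0.1, 'joint_pos': array([ 1.21698012e+00,  5.33437859e-02,  1.61418795e+00, -1.45479087e-05,
        1.47600910e+00, -1.18986697e-01]), 'joint_vel': array([ 0.00099326, -0.00117425, -0.002172  ,  0.00053377, -0.00065284,
       -0.00089052]), 'joint_efforts': array([-2.28295567e-04, -3.94900739e+01, -3.71365142e+01, -9.89764908e-05,
        3.94923060e-03, -2.23304272e-05]), 'tool_pos': array([0.14521622, 0.60729913, 0.23013447]), 'tool_rot': array([-2.21098567e-04,  1.17144411e-01,  9.93114413e-01, -9.48695121e-04]), 'contact_force': array([-0.35469171,  0.01081248, -0.43091248]), 'ft_torque': array([ 0.03915216, -0.00650776, -0.02739019]), 'grasp_force': 0.0, 'gripper_width': 1.000014642176876}
```

View pics/scene0.png

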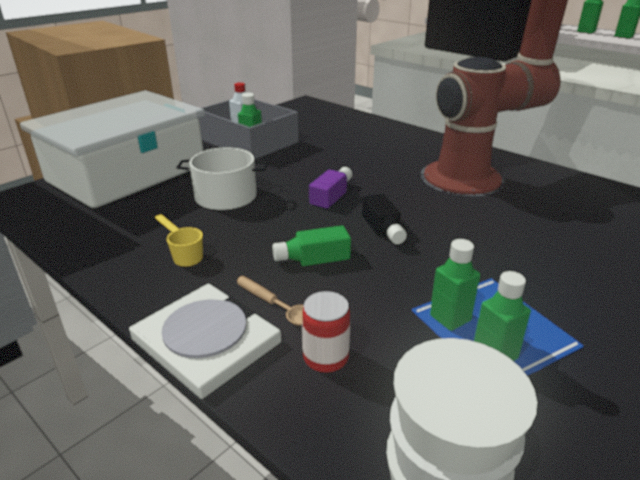

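View pics/side0.png

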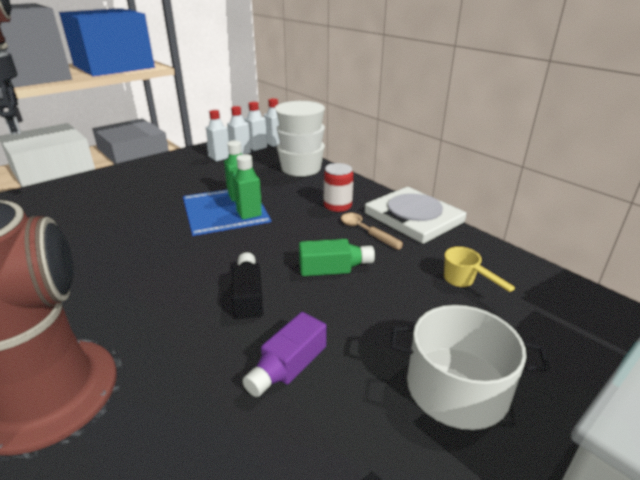

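Scene view: the fallen green bottle is at (312,247), with its cap at (281,252). The look-alikes are the purple bottle (327,188), the black bottle (383,218) and a green one standing in the crate (249,115). Side view: the green one lies at (335,257), with its cap at (367,255). Only this one is green and lying on the counter, so it fits the description. The mat is at (500,320) in scene and (225,210) in side. I'll confirm with a crop and measure.

```bash
cat > m.py <<'E'
from h import *
def masks(f):
    h=cv2.cvtColor(f['color'],cv2.COLOR_RGB2HSV)
    return dict(green=cv2.inRange(h,(50,120,40),(75,255,255)),blue=cv2.inRange(h,(105,120,60),(125,255,255)))
def comps(m,amin=150):
    n,l,s,c=cv2.connectedComponentsWithStats(m)
    return [(l==i,c[i],s[i]) for i in range(1,n) if s[i,4]>amin]
E
python3 - <<'E'
from m import *
for n in ['scene','side']:
    f=load(n); C=cloud(f); M=masks(f); ok=f['z_map']>0
    for k in M:
        for m,c,s in comps(M[k]):
            p=C[m&ok]; 
            if len(p)<50: continue
            print(n,k,c.round(),s[4],'med',np.median(p,0).round(3),'p1',np.percentile(p,2,axis=0).round(3),'p99',np.percentile(p,98,axis=0).round(3))
            if k=='green' and abs(np.median(p[:,2])-.04)<.03:
                t=p[p[:,2]>.047]
                r=cv2.minAreaRect((t[:,:2]*1000).astype(np.float32)); print('  top',len(t),np.median(t[:,2]),r)
    w=(cv2.inRange(cv2.cvtColor(f['color'],cv2.COLOR_RGB2HSV),(0,0,120),(180,60,255)))
    for m,c,s in comps(w,60):
        p=C[m&ok]
        if len(p)>30 and s[4]<700: print(n,'white',c.round(),s[4],np.median(p,0).round(3),np.percentile(p,98,axis=0).round(3))
a=load('scene')['color'][200:300,240:420,::-1]; b=load('side')['color'][210:310,250:430,::-1]
cv2.imwrite('pics/crop.png',cv2.resize(np.hstack([a,b]),None,fx=2.2,fy=2.2,interpolation=cv2.INTER_CUBIC))
E
```

```text
scene green [590.  16.] 543 med [-0.873 -0.022  0.323] p1 [-0.895 -0.051  0.271] p99 [-0.861  0.     0.373]
scene green [628.  19.] 629 med [-0.873  0.106  0.328] p1 [-0.891  0.079  0.272] p99 [-0.862  0.13   0.383]
scene green [249. 115.] 363 med [ 0.267 -0.59   0.108] p1 [ 0.225 -0.619  0.082] p99 [ 0.283 -0.573  0.135]
scene green [320. 245.] 2017 med [ 0.577 -0.015  0.042] p1 [ 0.505 -0.105 -0.001] p99 [0.629 0.026 0.056]
  top 841 0.054105660849889985 ((567.3411865234375, -26.239486694335938), (59.34526443481445, 121.35745239257812), 56.05968475341797)
scene green [454. 293.] 2485 med [0.583 0.3   0.077] p1 [0.546 0.258 0.012] p99 [0.593 0.319 0.132]
scene green [502. 322.] 2139 med [0.614 0.399 0.095] p1 [0.583 0.361 0.042] p99 [0.626 0.423 0.133]
scene blue [458. 316.] 1084 med [0.571 0.302 0.003] p1 [ 0.413  0.225 -0.001] p99 [0.607 0.337 0.005]
scene blue [544. 341.] 1986 med [0.499 0.438 0.003] p1 [ 0.435  0.394 -0.001] p99 [0.582 0.486 0.005]
scene white [525.  59.] 92 [-0.138  0.058  0.309] [-0.129  0.089  0.315]
scene white [346. 171.] 75 [ 0.259 -0.21   0.04 ] [ 0.275 -
[... 767 characters left out ...]
 0.189] p99 [0.767 1.582 0.389]
side blue [215. 213.] 1832 med [0.491 0.349 0.003] p1 [ 0.411  0.233 -0.001] p99 [0.594 0.462 0.005]
side white [339. 194.] 526 [0.756 0.15  0.049] [0.804 0.191 0.075]
side white [ 12. 218.] 312 [ 0.053 -0.027  0.309] [0.092 0.774 0.311]
side white [ 44. 255.] 602 [ 0.063 -0.068  0.273] [ 0.088 -0.006  0.294]
side white [ 28. 250.] 88 [ 0.05  -0.064  0.281] [ 0.058 -0.041  0.296]
side white [367. 254.] 221 [ 0.634 -0.084  0.036] [ 0.699 -0.019  0.046]
side white [246. 258.] 153 [0.42  0.065 0.042] [0.466 0.139 0.046]
side white [ 30. 331.] 630 [ 0.018 -0.064  0.164] [ 0.057 -0.037  0.17 ]
side white [257. 381.] 572 [ 0.258 -0.225  0.038] [ 0.279 -0.176  0.046]
```

View pics/crop.png

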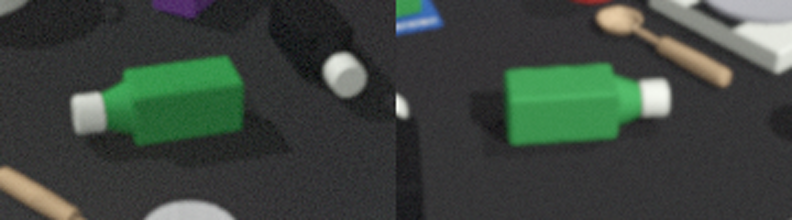

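The crop confirms a green body with a white cap, lying on its flat side, cap away from the robot. The base is near (0.517, 0.005) and the axis is about -34°. Moving above it.

Call:
arm_command:
  rows:
    - [85, [0.1, -0.13, 0], [0, 0, -0.06]]
    - [85, [0.2, -0.25, 0], [0, 0, -0.1]]
    - [85, [0.3, -0.38, 0], [0, 0, -0.15]]
    - [85, [0.4, -0.5, 0], [0, 0, -0.2]]
    - [85, [0.45, -0.6, 0], [0, 0, -0.23]]
    - [85, [0.5, -0.7, 0], [0, 0, -0.23]]
    - [85, [0.55, -0.8, 0], [0, 0, -0.23]]
    - [85, [0.62, -0.9, 0], [0, 0, -0.23]]
    - [85, [0.7, -1.0, 0], [0, 0, -0.23]]
    - [85, [0.7, -1.0, 0], [0, 0, -0.23]]

```text
time: 0.93
tool_pos: [0.3583, 0.3034, 0.231]
tool_rot: [0.001, 0.297, 0.955, -0.001]
contact_force: [-0.5, 1.2, 0.7]
gripper_width: 0.995
grasp_force: 0.0
```

```bash
cat > st.py <<'E'
from h import *
s=monitor.state(); open('log.txt','a').write(repr([list(map(float,s[k])) for k in('joint_pos','tool_pos','tool_rot')])+'\n')
print(s['time'],s['joint_pos'].round(3),s['tool_pos'].round(4),s['tool_rot'].round(4),s['contact_force'].round(1),s['gripper_width'],s['grasp_force'])
E
echo '[[1.217,0.0533,1.6142,0,1.476,-0.119],[0.1452,0.6073,0.2301],[0,0.1171,0.9931,-0.0009]]' > log.txt; python3 st.py
python3 - <<'E'
from m import *
# mat corners from both views: all blue near counter + convex hull
P=[]
for n in ['scene','side']:
    f=load(n); M=masks(f)['blue']; v,u=np.nonzero(M)
    p=np.array([ray(f,a,b,.004) for a,b in zip(u,v)]); p=p[(p[:,0]>.35)&(p[:,0]<.75)&(p[:,1]>.15)&(p[:,1]<.55)]
    print(n,cv2.minAreaRect((p[:,:2]*1000).astype(np.float32))); P.append(p)
p=np.vstack(P); r=cv2.minAreaRect((p[:,:2]*1000).astype(np.float32)); print(r,cv2.boxPoints(r))
E
```

```text
0.9333 [ 0.545 -0.334  1.962 -0.003  1.514 -0.422] [0.3583 0.3034 0.231 ] [ 1.000e-03  2.972e-01  9.548e-01 -8.000e-04] [-0.5  1.2  0.7] 0.995381456117208 0.0
scene ((528.09716796875, 357.92718505859375), (224.28958129882812, 205.9340057373047), 70.65218353271484)
side ((525.99365234375, 352.13897705078125), (231.42877197265625, 205.2689208984375), 70.89112091064453)
((526.38623046875, 353.52984619140625), (234.31375122070312, 205.56454467773438), 70.90336608886719) [[390.93094 276.44684]
 [585.18286 209.19383]
 [661.84155 430.61285]
 [467.5896  497.86584]]
```

Call:
arm_command:
  rows:
    - [85, [0.08, -0.12, 0], [0, 0, 0]]
    - [85, [0.16, -0.23, 0], [0, 0, 0]]
    - [85, [0.24, -0.34, 0], [0, 0, 0]]
    - [85, [0.31, -0.45, 0], [0, 0, 0]]
    - [85, [0.39, -0.56, 0], [0, 0, 0]]
    - [85, [0.47, -0.67, 0], [0, 0, 0]]
    - [85, [0.54, -0.78, 0], [0, 0, 0]]
    - [85, [0.6, -0.9, 0], [0, 0, 0]]
    - [85, [0.6, -1.0, 0], [0, 0, 0]]
    - [85, [0.6, -1.0, 0], [0, 0, 0]]
    - [85, [0.6, -1.0, 0], [0, 0, 0]]

```text
time: 1.85
tool_pos: [0.5353, 0.007, 0.2306]
tool_rot: [-0.001, 0.295, 0.955, 0.0]
contact_force: [-0.2, 1.2, -0.1]
gripper_width: 0.996
grasp_force: 0.0
```

```bash
python3 st.py; python3 - <<'E'
from m import *
f=grab('wrist'); cv2.imwrite('pics/wrist0.png',f['color'][...,::-1]); print(-f['R'].T@f['t'],f['R'][2])
C=cloud(f); ok=f['z_map']>0
for m,c,s in comps(masks(f)['green'],1500):
    p=C[m&ok]; t=p[(p[:,2]>.05)&(p[:,2]<.06)]
    print(c,s,len(t),np.median(t,0)); 
    if len(t)>50: print(cv2.minAreaRect((t[:,:2]*1000).astype(np.float32)))
    v,u=np.nonzero(m); q=np.array([ray(f,a,b,.056) for a,b in zip(u,v)]);print(cv2.minAreaRect((q[:,:2]*1000).astype(np.float32)))
E
```

```text
1.85 [-0.126 -0.162  1.82   0.     1.485 -1.098] [0.5353 0.007  0.2306] [-7.000e-04  2.950e-01  9.555e-01  1.000e-04] [-0.2  1.2 -0.1] 0.9963015519465659 0.0
[0.46618635 0.05387241 0.37342548] [ 0.26658544 -0.18182247 -0.94650557]
[595.83530943  59.66758242] [ 544    7   96   95 6916] 615 [0.55106884 0.26052318 0.05522584]
((551.660400390625, 261.3906555175781), (9.799424171447754, 55.96172332763672), 68.12520599365234)
((557.0789184570312, 266.64697265625), (74.38423156738281, 65.45917510986328), 72.37650299072266)
[305.22001179 250.63601533] [ 274  191   60  129 6786] 5902 [ 0.55689708 -0.02190065  0.05609231]
((565.1323852539062, -27.53232192993164), (55.998714447021484, 120.15394592285156), 56.56911087036133)
((564.0660400390625, -26.599342346191406), (55.07802200317383, 135.07949829101562), 56.56140899658203)
```

View pics/wrist0.png

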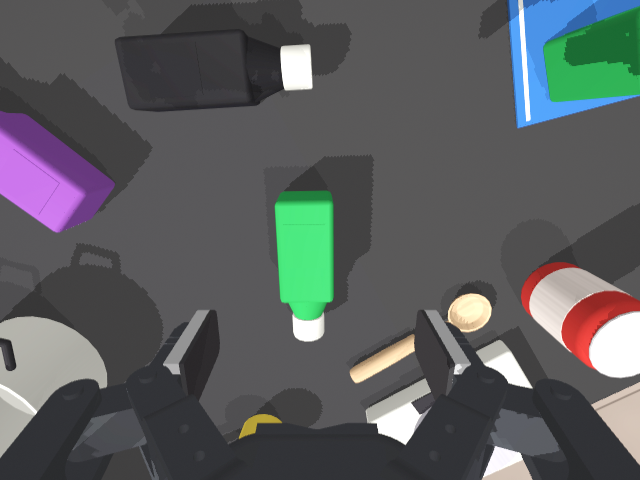

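Wrist view: the fallen bottle is at (305,250), cap at (308,325), already square to the fingers. Its top measures 56 mm high and the base is near (0.515, 0.0055), axis -33.4°. Next I'll try the tilts in the air to learn the arm's geometry.

Call:
arm_command:
  rows:
    - [85, [0, 0, 0.1], [0.04, 0.06, 0]]
    - [85, [0, 0, 0.1], [0.08, 0.12, 0]]
    - [85, [0, 0, 0.1], [0.12, 0.18, 0]]
    - [85, [0, 0, 0.1], [0.16, 0.24, 0]]
    - [85, [0, 0, 0.1], [0.18, 0.28, 0]]
    - [85, [0, 0, 0.1], [0.18, 0.28, 0]]
    - [85, [0, 0, 0.1], [0.18, 0.28, 0]]

```text
time: 2.48
tool_pos: [0.5353, 0.009, 0.2602]
tool_rot: [-0.249, 0.283, 0.924, 0.069]
contact_force: [-0.5, -0.4, -0.3]
gripper_width: 0.994
grasp_force: 0.0
```

```bash
python3 st.py
```

```text
2.4833 [-0.214  0.131  1.544  0.188  1.957 -1.163] [0.5353 0.009  0.2602] [-0.2492  0.283   0.9236  0.0694] [-0.5 -0.4 -0.3] 0.9937233020101881 0.0
```

Call:
arm_command:
  rows:
    - [85, [0, 0, 0.1], [-0.04, -0.06, 0]]
    - [85, [0, 0, 0.2], [-0.08, -0.12, 0]]
    - [85, [0, 0, 0.3], [-0.12, -0.18, 0]]
    - [85, [0, 0, 0.3], [-0.16, -0.24, 0]]
    - [85, [0, 0, 0.3], [-0.2, -0.3, 0]]
    - [85, [0, 0, 0.3], [-0.24, -0.36, 0]]
    - [85, [0, 0, 0.3], [-0.28, -0.42, 0]]
    - [85, [0, 0, 0.3], [-0.32, -0.48, 0]]
    - [85, [0, 0, 0.3], [-0.36, -0.54, 0]]
    - [85, [0, 0, 0.3], [-0.36, -0.54, 0]]

```text
time: 3.32
tool_pos: [0.5322, 0.0107, 0.3496]
tool_rot: [0.236, 0.284, 0.926, -0.073]
contact_force: [-0.8, 0.7, -0.9]
gripper_width: 0.996
grasp_force: 0.0
```

```bash
python3 st.py
```

```text
3.3167 [ 0.028 -0.469  1.922 -0.297  1.286 -0.922] [0.5322 0.0107 0.3496] [ 0.2355  0.2842  0.9265 -0.0733] [-0.8  0.7 -0.9] 0.995621267788011 0.0
```

```bash
cat > kin.py <<'E'
import numpy as np
from scipy.spatial.transform import Rotation as R
from scipy.optimize import least_squares
D=[eval(l) for l in open('log.txt')]
def fk(p,q,s4=1,s6=1):
    d,h,a,L1,b,L2,Lt,c,e=p
    r=R.from_euler('z',q[0]); x=np.array([0,0,h])
    r2=r*R.from_euler('y',q[1]); x=x+r2.apply([a,d,L1])
    r3=r2*R.from_euler('y',q[2]); x=x+r3.apply([b,0,L2])
    r5=r3*R.from_euler('z',s4*q[3])*R.from_euler('y',q[4]); x=x+r5.apply([e,0,Lt])
    return x,r5*R.from_euler('z',s6*q[5]+c)
def quat(w): return R.from_quat([w[1],w[2],w[3],w[0]])
def res(p,s4,s6):
    o=[]
    for q,x,w in D:
        y,r=fk(p,q,s4,s6); o+=list(y-x)+list((.3*(r*quat(w).inv()).as_rotvec()))
    return np.array(o+list(1e-4*(np.array(p)-P0)))
P0=np.array([.074,.3,0,.4,0,.4,.25,0,0])
def fit():
    best=None
    for s4 in(1,-1):
        for s6 in(1,-1):
            for c in(0,1.57,3.14,-1.57):
                p=P0.copy();p[7]=c
                s=least_squares(res,p,args=(s4,s6))
                if best is None or s.cost<best[0]: best=(s.cost,s.x,s4,s6)
    return best
E
python3 - <<'E'
from kin import *
c,p,s4,s6=fit();print(c,p.round(4),s4,s6)
for q,x,w in D:
    y,r=fk(p,q,s4,s6);print((y-x).round(4),(r*quat(w).inv()).magnitude().round(4))
E
```

```text
2.2211386169138715e-08 [7.4200e-02 2.3800e-01 1.0000e-04 4.2640e-01 9.5700e-02 6.0980e-01
 2.7950e-01 1.5708e+00 1.0000e-04] 1 1Traceback (most recent call last):
  File "<stdin>", line 4, in <module>
AttributeError: 'float' object has no attribute 'round'
```

```bash
cat > ik.py <<'E'
from kin import *
c0,p,s4,s6=fit()
lo=np.array([-3.01,-1.01,.06,-1.02,.09,-3.14]);hi=np.array([3.01,2.22,2.58,4.17,2.62,3.14])
def ik(x,r,q0):
    f=lambda q:(lambda y,s:np.r_[y-x,.3*(s*r.inv()).as_rotvec()])(*fk(p,q,s4,s6))
    s=least_squares(f,np.clip(q0,lo+.01,hi-.01),bounds=(lo,hi)); return s.x,np.abs(s.fun).max()
base=np.array([.515,.0055]);b=np.array([.835,-.55,0]);Z=np.array([0,0,1.])
def frame(z,y): return R.from_matrix(np.c_[np.cross(y,z),y,z])
def pick(a,s,dz=0,flip=1):
    z=-Z*np.cos(a)-b*np.sin(a); y=np.cross(Z,b)*flip
    g=np.r_[base+s*b[:2],.028+dz]; return g+.019*z,frame(z,y)
def place(a,s,az,dz=0,flip=1,tgt=(.485,.371)):
    h=np.array([np.cos(az),np.sin(az),0]); z=h*np.cos(a)-Z*np.sin(a); y=np.cross(Z,h)*flip
    g=np.r_[tgt,.004+s+dz]; return g+.019*z,frame(z,y)
E
cat > t.py <<'E'
from ik import *
rng=np.random.default_rng(0)
y0=quat(D[2][2]).apply([0,1,0]);print(p.round(4),c0,'tool y',y0)
s=.065
for flip in(1,-1):
  for a in np.radians([0,20,30]):
    for _ in range(6):
        q,e=ik(*pick(a,s,flip=flip),rng.uniform(lo,hi) if _ else np.array([-.1,.3,1.7,0,1.5,-1.1]))
        if e<1e-4: print('pick',flip,np.degrees(a).round(),q.round(2))
    for az in np.radians(range(-60,140,20)):
        sol=[]
        for _ in range(8):
            q,e=ik(*place(a,s,az,flip=flip),rng.uniform(lo,hi))
            if e<1e-4 and not any(np.allclose(q,t,atol=.02) for t in sol): sol.append(q)
        for q in sol: print('place',flip,np.degrees([a,az]).round(),q.round(2))
E
python3 t.py
```

```text
[7.4200e-02 2.3800e-01 1.0000e-04 4.2640e-01 9.5700e-02 6.0980e-01
 2.7950e-01 1.5708e+00 1.0000e-04] 2.2211386169138715e-08 tool y [ 5.63732897e-01  8.25957120e-01 -2.40847412e-04]
pick 1 0.0 [-0.18  0.17  1.89 -0.    1.08 -1.17]
pick 1 0.0 [-0.18  0.17  1.89  0.    1.08 -1.17]
pick 1 0.0 [-0.18  0.17  1.89  0.    1.08 -1.17]
place 1 [0. 0.] [0.85 0.41 2.15 4.09 1.2  1.11]
place 1 [ 0. 20.] [0.66 0.32 2.29 3.5  1.07 1.39]
place 1 [ 0. 40.] [0.41 0.29 2.33 2.81 1.08 1.73]
place 1 [ 0. 60.] [0.19 0.34 2.26 2.21 1.22 2.  ]
place 1 [ 0. 80.] [0.09 0.43 2.1  1.79 1.42 2.16]
place 1 [  0. 100.] [0.08 0.55 1.9  1.49 1.63 2.26]
place 1 [  0. 120.] [0.11 0.68 1.68 1.27 1.85 2.31]
pick 1 20.0 [-0.24  0.35  1.7   0.12  1.42 -1.26]
pick 1 20.0 [-0.24  0.35  1.7   0.12  1.42 -1.26]
pick 1 20.0 [-0.24  0.35  1.7   0.12  1.42 -1.26]
place 1 [20. 20.] [0.65 0.05 2.32 3.74 0.52 1.14]
place 1 [20. 40.] [0.42 0.01 2.36 2.58 0.51 1.97]
place 1 [20. 60.] [0.22 0.08 2.29 1.88 0.81 2.35]
place 1 [20. 80.] [0.12 0.21 2.14 1.52 1.12 2.43]
place 1 [ 20. 100.] [0.1  0.36 1.95 1.26 1.39 2.42]
place 1 [ 20. 120
[... 1673 characters left out ...]
   0.36  1.95  1.26  1.39 -0.72]
place -1 [ 20. 120.] [ 0.14  0.5   1.74  1.06  1.64 -0.76]
pick -1 30.0 [-0.26  0.45  1.6   0.16  1.59  1.86]
pick -1 30.0 [-0.26  0.45  1.6   0.16  1.59  1.86]
pick -1 30.0 [-0.26  0.45  1.6   0.16  1.59  1.86]
pick -1 30.0 [-0.26  0.45  1.6   0.16  1.59  1.86]
place -1 [ 30. -60.] [ 0.88  0.52  1.62 -0.95  1.56 -2.48]
place -1 [30. 20.] [ 0.64 -0.03  2.3   4.16  0.29 -2.43]
place -1 [30. 40.] [ 0.43 -0.07  2.33  2.16  0.28 -0.74]
place -1 [30. 60.] [ 0.26 -0.    2.27  1.59  0.66 -0.48]
place -1 [30. 80.] [ 0.16  0.13  2.13  1.33  1.   -0.53]
place -1 [ 30. 100.] [ 0.14  0.28  1.95  1.12  1.28 -0.6 ]
place -1 [ 30. 120.] [ 0.17  0.42  1.76  0.95  1.53 -0.69]
```

```bash
cat > sim.py <<'E'
from ik import *
a=np.radians(25); s=.065
T=(.479,.373)
def wp():
    W=[]; x,r=pick(a,s,.002+.20,-1); W.append(('hover',x,r))
    x2,_=pick(a,s,.002,-1); W.append(('pick',x2,r)); W.append(('lift',x+[0,0,.1],r))
    g=np.r_[T,.37]
    for i in (.5,1):
        Q=R.from_rotvec([0,0,i*np.radians(104.4)])*r; gl=x+[0,0,.1]-.019*r.apply([0,0,1]); gg=gl+(g-gl)*i
        W.append((f'yaw{i}',gg+.019*Q.apply([0,0,1]),Q))
    k=np.array([np.sin(np.radians(71)),-np.cos(np.radians(71)),0])
    for i in (.5,1):
        Q2=R.from_rotvec(k*i*np.pi/2)*Q; W.append((f'tilt{i}',g+.019*Q2.apply([0,0,1]),Q2))
    for h in (.15,.004): W.append((f'down{h}',np.r_[T,h+s]+.019*Q2.apply([0,0,1]),Q2))
    W.append(('back',W[-1][1]-.12*Q2.apply([0,0,1]),Q2))
    return W
if __name__=='__main__':
    x0,r0=D[-1][1],quat(D[-1][2]); q=np.array(D[-1][0])
    Qv=R.from_rotvec(np.array([.18,.27,0])*np.pi/2)*r0
    L=[('vert',np.array(x0),Qv),('y1',np.array(x0),R.from_rotvec([0,0,-1.5])*Qv)]+wp()
    px,pr=np.array(x0),r0
    for n,x,r in L:
        dv=(r*pr.inv()).as_rotvec(); mx=0;qp=q
        for t in np.linspace(0,1,16)[1:]:
            q,e=ik(px+(np.array(x)-px)*t,R.from_rotvec(dv*t)*pr,q); mx=max(mx,e)
        print(n,'shift',((x-px)/.3).round(3),'turn',(dv/(np.pi/2)).round(3),'q',q.round(2),'err',round(mx,4)); px,pr=np.array(x),r
    print([ (n,x.round(4)) for n,x,r in L])
E
python3 sim.py
```

```text
vert shift [0. 0. 0.] turn [0.18 0.27 0.  ] q [-0.12 -0.2   1.66  0.    1.7  -1.1 ] err 0.0
y1 shift [0. 0. 0.] turn [ 0.     0.    -0.955] q [-0.13 -0.21  1.67  0.01  1.69  0.4 ] err 0.0
hover shift [ 0.101 -0.122 -0.456] turn [-0.077  0.309 -1.018] q [-0.25  0.18  1.55  0.14  1.82  1.91] err 0.0
pick shift [ 0.     0.    -0.667] turn [0. 0. 0.] q [-0.25  0.4   1.65  0.14  1.51  1.87] err 0.0
lift shift [0. 0. 1.] turn [0. 0. 0.] q [-0.25  0.13  1.44  0.15  1.98  1.94] err 0.0
yaw0.5 shift [-0.153  0.649  0.067] turn [ 0.   -0.    0.58] q [ 0.21  0.1   1.43 -0.06  2.04  1.43] err 0.0
yaw1 shift [-0.134  0.655  0.067] turn [ 0.   -0.    0.58] q [ 0.64  0.2   1.3  -0.26  2.    0.91] err 0.0
tilt0.5 shift [ 0.016  0.046 -0.002] turn [ 0.473 -0.163 -0.   ] q [ 0.43 -0.2   1.69  0.25  1.42  0.75] err 0.0
tilt1 shift [0.012 0.034 0.033] turn [ 0.473 -0.163  0.   ] q [ 0.18 -0.43  2.08  1.12  1.07  0.15] err 0.0
down0.15 shift [ 0.     0.    -0.517] turn [0. 0. 0.] q [ 0.18 -0.24  2.21  1.31  0.96 -0.2 ] err 0.0
down0.004 shift [ 0.     0.    -0.487] turn [0. 0. 0.] q [ 0.18  0.09  2.22  1.56  0.91 -0.62] err 0.0
back shift [-0.118 -0.343  0.169] turn [0. 0. 0.] q [-0.07 -0.2   2.38  1.33  1.13 -0.49] err 0.0
[('vert', array([0.5322, 0.0107, 0.3496])), ('y1', array([0.5322, 0.0107, 0.3496])), ('hover', array([ 0.5626, -0.0258,  0.2128])), ('pick', array([ 0.5626, -0.0258,  0.0128])), ('lift', array([ 0.5626, -0.0258,  0.3128])), ('yaw0.5', array([0.5165, 0.1688, 0.3328])), ('yaw1', array([0.4764, 0.3654, 0.3528])), ('tilt0.5', array([0.4811, 0.3791, 0.3521])), ('tilt1', array([0.4846, 0.3893, 0.362 ])), ('down0.15', array([0.4846, 0.3893, 0.207 ])), ('down0.004', array([0.4846, 0.3893, 0.061 ])), ('back', array([0.4492, 0.2865, 0.1117]))]
```

Call:
arm_command:
  rows:
    - [85, [0, 0, 0], [0.04, 0.06, 0]]
    - [85, [0, 0, 0], [0.08, 0.12, 0]]
    - [85, [0, 0, 0], [0.12, 0.18, 0]]
    - [85, [0, 0, 0], [0.16, 0.24, 0]]
    - [85, [0, 0, 0], [0.18, 0.27, 0]]
    - [85, [0, 0, 0], [0.18, 0.27, 0]]

```text
time: 3.82
tool_pos: [0.5367, 0.007, 0.3518]
tool_rot: [-0.008, 0.295, 0.955, -0.001]
contact_force: [0.3, 0.0, -0.9]
gripper_width: 0.995
grasp_force: 0.0
```

Call:
arm_command:
  rows:
    - [85, [0, 0, 0], [0, 0, -0.08]]
    - [85, [0, 0, 0], [0, 0, -0.16]]
    - [85, [0, 0, 0], [0, 0, -0.24]]
    - [85, [0, 0, 0], [0, 0, -0.32]]
    - [85, [0, 0, 0], [0, 0, -0.4]]
    - [85, [0, 0, 0], [0, 0, -0.48]]
    - [85, [0, 0, 0], [0, 0, -0.56]]
    - [85, [0, 0, 0], [0, 0, -0.64]]
    - [85, [0, 0, 0], [0, 0, -0.72]]
    - [85, [0, 0, 0], [0, 0, -0.8]]
    - [85, [0, 0, 0], [0, 0, -0.88]]
    - [85, [0, 0, 0], [0, 0, -0.95]]

```text
time: 4.82
tool_pos: [0.535, 0.0087, 0.3522]
tool_rot: [-0.006, 0.866, 0.5, 0.004]
contact_force: [1.1, -0.5, -0.7]
gripper_width: 0.997
grasp_force: 0.0
```

```bash
python3 st.py; cat > go.py <<'E'
import sys
from sim import *
from plant import monitor
s_=monitor.state(); x0=s_['tool_pos']; r0=R.from_quat(np.roll(s_['tool_rot'],-1))
print(s_['time'],s_['joint_pos'].round(2),x0.round(4))
for n,x,r in wp():
    if n in sys.argv[1:]: print(n,'shift',((x-x0)/.3).round(4),'turn',((r*r0.inv()).as_rotvec()/(np.pi/2)).round(4))
E
python3 go.py hover pick
```

```text
4.8167 [-0.131 -0.207  1.66   0.016  1.689  0.395] [0.535  0.0087 0.3522] [-0.0063  0.8661  0.4998  0.0045] [ 1.1 -0.5 -0.7] 0.9971030877699767 0.0
4.8167 [-0.13 -0.21  1.66  0.02  1.69  0.39] [0.535  0.0087 0.3522]
hover shift [ 0.0918 -0.115  -0.4646] turn [-0.0781  0.3108 -1.017 ]
pick shift [ 0.0918 -0.115  -1.1313] turn [-0.0781  0.3108 -1.017 ]
```

Call:
arm_command:
  rows:
    - [85, [0, 0, 0], [-0.006, 0.023, -0.075]]
    - [85, [0.01, -0.01, -0.04], [-0.012, 0.046, -0.15]]
    - [85, [0.02, -0.02, -0.08], [-0.018, 0.069, -0.225]]
    - [85, [0.03, -0.03, -0.12], [-0.023, 0.092, -0.3]]
    - [85, [0.04, -0.05, -0.16], [-0.029, 0.115, -0.375]]
    - [85, [0.05, -0.06, -0.2], [-0.035, 0.138, -0.45]]
    - [85, [0.06, -0.07, -0.24], [-0.041, 0.16, -0.525]]
    - [85, [0.07, -0.08, -0.28], [-0.046, 0.183, -0.6]]
    - [85, [0.08, -0.1, -0.32], [-0.052, 0.206, -0.675]]
    - [85, [0.09, -0.11, -0.36], [-0.058, 0.23, -0.75]]
    - [85, [0.09, -0.115, -0.4], [-0.063, 0.252, -0.825]]
    - [85, [0.09, -0.115, -0.45], [-0.069, 0.275, -0.9]]

```text
time: 5.82
tool_pos: [0.563, -0.0262, 0.2172]
tool_rot: [-0.059, 0.962, -0.19, -0.187]
contact_force: [0.0, 0.3, -0.0]
gripper_width: 0.998
grasp_force: 0.0
```

```bash
python3 go.py hover
```

```text
5.8167 [-0.23  0.16  1.56  0.11  1.8   1.74] [ 0.563  -0.0262  0.2172]
hover shift [-0.0013  0.0011 -0.0146] turn [-0.0105  0.0374 -0.1162]
```

Call:
arm_command:
  rows:
    - [85, [0, 0, 0], [-0.005, 0.018, -0.058]]
    - [85, [0, 0, -0.015], [-0.01, 0.036, -0.116]]
    - [85, [0, 0, -0.015], [-0.01, 0.036, -0.116]]
    - [85, [0, 0, -0.015], [-0.01, 0.036, -0.116]]

```text
time: 6.15
tool_pos: [0.5622, -0.0263, 0.2121]
tool_rot: [-0.063, 0.936, -0.276, -0.207]
contact_force: [-0.2, -0.4, 1.1]
gripper_width: 1.0
grasp_force: 0.0
```

```bash
python3 go.py hover pick; python3 - <<'E'
from m import *
f=grab('wrist'); cv2.imwrite('pics/wrist1.png',f['color'][...,::-1])
C=cloud(f); ok=f['z_map']>0
for m,c,s in comps(masks(f)['green'],1500):
    p=C[m&ok]; t=p[(p[:,2]>.05)&(p[:,2]<.06)]
    if len(t)>50: print(c,len(t),np.median(t,0),cv2.minAreaRect((t[:,:2]*1000).astype(np.float32)))
E
```

```text
6.15 [-0.25  0.18  1.55  0.14  1.82  1.9 ] [ 0.5622 -0.0263  0.2121]
hover shift [0.0011 0.0015 0.0022] turn [-0.0017  0.0014 -0.0048]
pick shift [ 0.0011  0.0015 -0.6644] turn [-0.0017  0.0014 -0.0048]
[316.35833617 115.20482441] 9220 [ 0.57296484 -0.0315877   0.05598182] ((566.2757568359375, -28.113479614257812), (56.13985061645508, 119.87317657470703), 56.821319580078125)
[ 61.71757138 293.48219951] 859 [0.58400247 0.27114312 0.05502944] ((572.4785766601562, 317.4795837402344), (126.23571014404297, 55.18730926513672), 73.36207580566406)
```

View pics/wrist1.png

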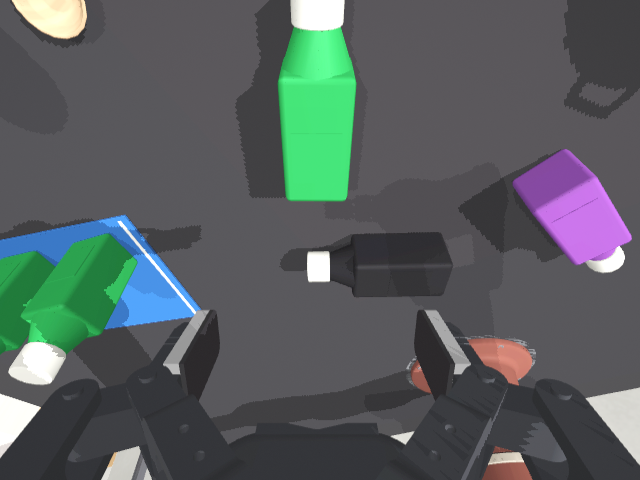

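The bottle is centred at (317,130) with the cap at the top edge, lined up between the fingers. Two viewpoints agree to about 1 mm, so I'm descending.

Call:
arm_command:
  rows:
    - [85, [0, 0, -0.12], [0, 0, 0]]
    - [85, [0, 0, -0.24], [0, 0, 0]]
    - [85, [0, 0, -0.36], [0, 0, 0]]
    - [85, [0, 0, -0.46], [0, 0, 0]]
    - [85, [0, 0, -0.55], [0, 0, 0]]
    - [85, [0, 0, -0.62], [0, 0, 0]]
    - [85, [0, 0, -0.66], [0, 0, 0]]
    - [85, [0, 0, -0.66], [0, 0, 0]]
    - [85, [0, 0, -0.66], [0, 0, 0]]

```text
time: 6.95
tool_pos: [0.5627, -0.0264, 0.0145]
tool_rot: [-0.063, 0.936, -0.277, -0.207]
contact_force: [-0.1, -0.0, 1.1]
gripper_width: 0.996
grasp_force: 0.0
```

Call:
arm_command:
  rows:
    - [70, [0, 0, 0], [0, 0, 0]]
    - [60, [0, 0, 0], [0, 0, 0]]
    - [52, [0, 0, 0], [0, 0, 0]]
    - [45, [0, 0, 0], [0, 0, 0]]
    - [40, [0, 0, 0], [0, 0, 0]]
    - [40, [0, 0, 0], [0, 0, 0]]
    - [40, [0, 0, 0], [0, 0, 0]]
    - [40, [0, 0, 0], [0, 0, 0]]

```text
time: 7.62
tool_pos: [0.5643, -0.0271, 0.016]
tool_rot: [-0.063, 0.936, -0.278, -0.205]
contact_force: [2.2, 0.2, 6.3]
gripper_width: 0.651
grasp_force: 64.5
```

Call:
arm_command:
  rows:
    - [40, [0, 0, 0.04], [0, 0, 0]]
    - [40, [0, 0, 0.1], [0, 0, 0]]
    - [40, [0, 0, 0.2], [0, 0, 0]]
    - [40, [0, 0, 0.3], [0, 0, 0]]
    - [40, [0, 0, 0.4], [0, 0, 0]]
    - [40, [0, 0, 0.5], [0, 0, 0]]
    - [40, [0, 0, 0.6], [0, 0, 0]]
    - [40, [0, 0, 0.7], [0, 0, 0]]
    - [40, [0, 0, 0.8], [0, 0, 0]]
    - [40, [0, 0, 0.9], [0, 0, 0]]
    - [40, [0, 0, 1.0], [0, 0, 0]]
    - [40, [0, 0, 1.0], [0, 0, 0]]

```text
time: 8.62
tool_pos: [0.564, -0.027, 0.3215]
tool_rot: [-0.063, 0.937, -0.278, -0.202]
contact_force: [-0.1, 0.5, -0.3]
gripper_width: 0.649
grasp_force: 63.9
```

```bash
python3 go.py yaw0.5; python3 - <<'E'
from plant import monitor
s=monitor.state();print(s['gripper_width'],s['grasp_force'],s['contact_force'])
E
```

```text
8.6167 [-0.25  0.12  1.43  0.15  1.99  1.93] [ 0.564  -0.027   0.3215]
yaw0.5 shift [-0.158   0.6526  0.0376] turn [-0.0032  0.0068  0.5768]
0.6487591187979894 63.88944983482361 [-0.14524383  0.48924233 -0.27388492]
```

Call:
arm_command:
  rows:
    - [40, [-0.01, 0.04, 0.02], [0, 0, 0.04]]
    - [40, [-0.03, 0.11, 0.04], [0, 0, 0.1]]
    - [40, [-0.05, 0.19, 0.04], [0, 0, 0.17]]
    - [40, [-0.07, 0.27, 0.04], [0, 0, 0.24]]
    - [40, [-0.09, 0.35, 0.04], [0, 0, 0.31]]
    - [40, [-0.11, 0.43, 0.04], [0, 0, 0.38]]
    - [40, [-0.13, 0.51, 0.04], [0, 0, 0.45]]
    - [40, [-0.15, 0.59, 0.04], [0, 0, 0.52]]
    - [40, [-0.16, 0.65, 0.04], [0, 0, 0.58]]
    - [40, [-0.16, 0.65, 0.04], [0, 0, 0.58]]

```text
time: 9.45
tool_pos: [0.5126, 0.172, 0.3249]
tool_rot: [0.035, 0.962, 0.166, -0.215]
contact_force: [-0.3, -0.0, -0.8]
gripper_width: 0.649
grasp_force: 63.9
```

Call:
arm_command:
  rows:
    - [40, [-0.01, 0.04, 0.01], [0, 0, 0.04]]
    - [40, [-0.02, 0.11, 0.02], [0, 0, 0.1]]
    - [40, [-0.03, 0.19, 0.03], [0, 0, 0.17]]
    - [40, [-0.05, 0.27, 0.04], [0, 0, 0.24]]
    - [40, [-0.07, 0.35, 0.05], [0, 0, 0.31]]
    - [40, [-0.09, 0.43, 0.06], [0, 0, 0.38]]
    - [40, [-0.11, 0.51, 0.06], [0, 0, 0.45]]
    - [40, [-0.12, 0.59, 0.06], [0, 0, 0.52]]
    - [40, [-0.13, 0.65, 0.06], [0, 0, 0.58]]
    - [40, [-0.13, 0.65, 0.06], [0, 0, 0.58]]

```text
time: 10.28
tool_pos: [0.4735, 0.366, 0.3425]
tool_rot: [0.125, 0.791, 0.572, -0.177]
contact_force: [-0.3, 0.4, -1.3]
gripper_width: 0.649
grasp_force: 64.1
```

```bash
python3 go.py yaw1 tilt0.5
```

```text
10.2833 [ 0.65  0.19  1.32 -0.26  1.98  0.9 ] [0.4735 0.366  0.3425]
yaw1 shift [ 0.0097 -0.002   0.0341] turn [-0.0003 -0.0029 -0.007 ]
tilt0.5 shift [0.0255 0.0438 0.032 ] turn [ 0.4734 -0.163  -0.0078]
```

Call:
arm_command:
  rows:
    - [40, [0.01, 0.01, 0.02], [0.05, -0.017, 0]]
    - [40, [0.015, 0.015, 0.03], [0.11, -0.038, 0]]
    - [40, [0.02, 0.02, 0.03], [0.17, -0.059, 0]]
    - [40, [0.02, 0.03, 0.03], [0.23, -0.08, 0]]
    - [40, [0.02, 0.03, 0.03], [0.29, -0.1, 0]]
    - [40, [0.025, 0.04, 0.03], [0.35, -0.12, 0]]
    - [40, [0.025, 0.044, 0.03], [0.41, -0.142, 0]]
    - [40, [0.025, 0.044, 0.03], [0.473, -0.163, 0]]
    - [40, [0.025, 0.044, 0.03], [0.473, -0.163, 0]]

```text
time: 11.03
tool_pos: [0.4819, 0.3729, 0.35]
tool_rot: [-0.101, 0.802, 0.572, 0.14]
contact_force: [0.3, 0.2, -1.3]
gripper_width: 0.651
grasp_force: 64.0
```

```bash
python3 go.py tilt0.5 tilt1
```

```text
11.0333 [ 0.42 -0.21  1.69  0.25  1.42  0.74] [0.4819 0.3729 0.35  ]
tilt0.5 shift [-0.0024  0.0207  0.0072] turn [ 0.001  -0.0012  0.0002]
tilt1 shift [0.0092 0.0545 0.04  ] turn [ 4.738e-01 -1.640e-01 -2.000e-04]
```

Call:
arm_command:
  rows:
    - [40, [0, 0.01, 0.01], [0.05, -0.017, 0]]
    - [40, [0, 0.02, 0.02], [0.11, -0.038, 0]]
    - [40, [0, 0.03, 0.03], [0.17, -0.059, 0]]
    - [40, [0.01, 0.04, 0.03], [0.23, -0.08, 0]]
    - [40, [0.01, 0.045, 0.04], [0.29, -0.1, 0]]
    - [40, [0.01, 0.05, 0.04], [0.35, -0.12, 0]]
    - [40, [0.01, 0.05, 0.04], [0.41, -0.142, 0]]
    - [40, [0.01, 0.05, 0.04], [0.473, -0.163, 0]]
    - [40, [0.01, 0.05, 0.04], [0.473, -0.163, 0]]
    - [40, [0.01, 0.05, 0.04], [0.473, -0.163, 0]]

```text
time: 11.87
tool_pos: [0.4856, 0.3908, 0.3621]
tool_rot: [-0.311, 0.687, 0.491, 0.436]
contact_force: [0.6, 0.2, -1.1]
gripper_width: 0.65
grasp_force: 64.1
```

```bash
python3 go.py tilt1 down0.15 down0.004; python3 - <<'E'
from m import *
for n in ['scene','side']:
    f=grab(n); cv2.imwrite(f'pics/{n}1.png',f['color'][...,::-1])
    C=cloud(f); ok=f['z_map']>0
    for m,c,s in comps(masks(f)['green'],200):
        p=C[m&ok]
        if len(p)>50 and np.median(p[:,2])>.2 and np.median(p[:,0])>0: print(n,c,np.percentile(p,2,axis=0),np.percentile(p,98,axis=0))
E
```

```text
11.8667 [ 0.19 -0.42  2.08  1.11  1.07  0.16] [0.4856 0.3908 0.3621]
tilt1 shift [-0.0032 -0.0049 -0.0003] turn [ 0.0034 -0.0005 -0.001 ]
down0.15 shift [-0.0032 -0.0049 -0.517 ] turn [ 0.0034 -0.0005 -0.001 ]
down0.004 shift [-0.0032 -0.0049 -1.0037] turn [ 0.0034 -0.0005 -0.001 ]
scene [567.28172405 128.9812184 ] [0.47326251 0.34862564 0.30836304] [0.51622288 0.41179474 0.43214357]
side [186.93532338  83.25538972] [0.4444208  0.26503895 0.31289238] [0.4941436  0.36347204 0.3874917 ]
```

View pics/scene1.png

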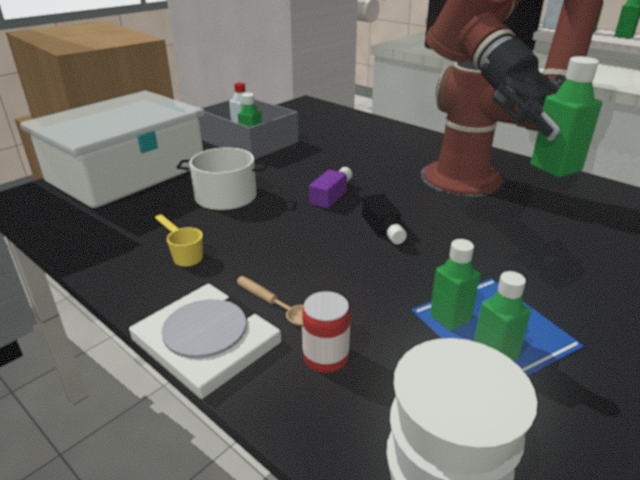

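Scene view: the bottle is held upright at (568,120), cap up at (582,68). Everything else is where it was. Checking its tilt and base height.

```bash
cat > tilt.py <<'E'
import sys
from m import *
zmin=float(sys.argv[1])
for n in ['scene','side']:
    f=load(n); C=cloud(f); ok=f['z_map']>0; g=masks(f)['green']>0
    B=ok&g&(abs(C[...,0]-.48)<.06)&(abs(C[...,1]-.373)<.07)&(C[...,2]>zmin)
    w=ok&(f['color'].min(-1)>120)&(abs(C[...,0]-.48)<.06)&(abs(C[...,1]-.373)<.06)&(C[...,2]>zmin+.1)
    p=C[B]; print(n,'lowest',np.percentile(p[:,2],[.5,2]).round(4),'cap',np.median(C[w],0).round(4),C[w][:,2].max().round(4) if w.any() else 0,w.sum())
    body=p[p[:,2]<p[:,2].min()+.095]
    rng=np.random.default_rng(1)
    for k in range(2):
        best=None
        for _ in range(400):
            q=body[rng.choice(len(body),3,False)]; m=np.cross(q[1]-q[0],q[2]-q[0]); L=np.linalg.norm(m)
            if L<1e-6: continue
            m/=L; i=abs((body-q[0])@m)<.0015
            if best is None or i.sum()>best.sum(): best=i
        q=body[best]; m=np.linalg.svd(q-q.mean(0))[2][2]
        print('  face',best.sum(),'n',m.round(3),'lean deg',np.degrees(np.arcsin(m[2])).round(2),'az',np.degrees(np.arctan2(m[1],m[0])).round(1),'c',q.mean(0).round(3)); body=body[~best]
        if len(body)<150: break
E
python3 tilt.py .26
```

```text
scene lowest [0.3061 0.3086] cap [0.4963 0.3818 0.4513] 0.4637 763
  face 1308 n [-0.946  0.325  0.003] lean deg 0.14 az 161.0 c [0.51  0.375 0.351]
  face 1175 n [ 0.34   0.94  -0.004] lean deg -0.25 az 70.1 c [0.495 0.405 0.356]
side lowest [0.3111 0.3129] cap [0.51   0.346  0.3668] 0.3789 27
  face 330 n [0.346 0.938 0.005] lean deg 0.27 az 69.8 c [0.472 0.353 0.341]
  face 138 n [-0.337 -0.941 -0.01 ] lean deg -0.57 az -109.7 c [0.467 0.352 0.341]
```

Call:
arm_command:
  rows:
    - [40, [0, 0, -0.05], [0, 0, 0]]
    - [40, [0, 0, -0.15], [0, 0, 0]]
    - [40, [0, 0, -0.26], [0, 0, 0]]
    - [40, [0, 0, -0.37], [0, 0, 0]]
    - [40, [0, 0, -0.48], [0, 0, 0]]
    - [40, [0, 0, -0.59], [0, 0, 0]]
    - [40, [0, 0, -0.7], [0, 0, 0]]
    - [40, [0, 0, -0.8], [0, 0, 0]]
    - [40, [0, 0, -0.88], [0, 0, 0]]
    - [40, [0, 0, -0.94], [0, 0, 0]]
    - [40, [0, 0, -0.94], [0, 0, 0]]
    - [40, [0, 0, -0.94], [0, 0, 0]]

```text
time: 12.97
tool_pos: [0.4866, 0.3924, 0.0833]
tool_rot: [-0.311, 0.685, 0.492, 0.438]
contact_force: [-0.1, 0.1, -1.4]
gripper_width: 0.649
grasp_force: 64.1
```

```bash
python3 go.py down0.004; python3 - <<'E'
from m import *
for n in ['scene','side']:
    f=grab(n); cv2.imwrite(f'pics/{n}2.png',f['color'][...,::-1])
E
python3 tilt.py .008
```

```text
12.9667 [ 0.19  0.04  2.22  1.52  0.91 -0.56] [0.4866 0.3924 0.0833]
down0.004 shift [-0.0068 -0.0103 -0.0744] turn [ 0.0009  0.0026 -0.0022]
scene lowest [0.0325 0.0371] cap [0.4948 0.3835 0.1787] 0.1863 495
  face 665 n [-0.327 -0.945 -0.005] lean deg -0.26 az -109.1 c [0.492 0.408 0.084]
  face 184 n [-0.945  0.327 -0.009] lean deg -0.49 az 160.9 c [0.512 0.383 0.107]
side lowest [0.0419 0.0439] cap [0.4708 0.3698 0.1716] 0.1849 75
  face 27 n [-0.966  0.259  0.023] lean deg 1.34 az 165.0 c [0.538 0.308 0.073]
```

View pics/side2.png

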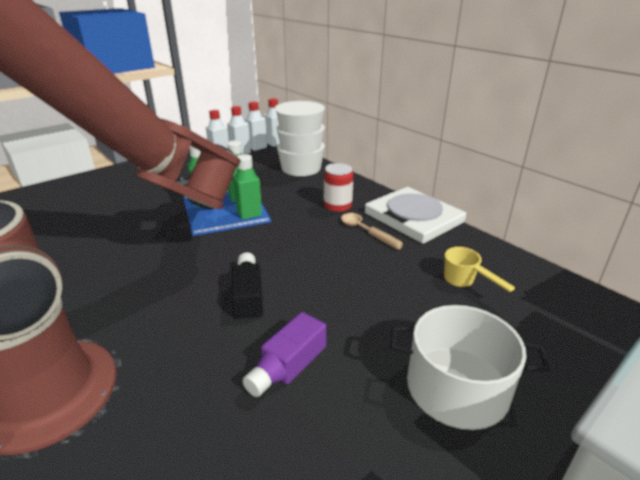

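Side view: the arm is over the mat, the mate at (246,190) is untouched and the black bottle at (246,288) is clear. The base is about 22 mm above the mat, so I'm lowering slowly.

Call:
arm_command:
  rows:
    - [40, [0, 0, -0.015], [0, 0, 0]]
    - [40, [0, 0, -0.03], [0, 0, 0]]
    - [40, [0, 0, -0.045], [0, 0, 0]]
    - [40, [0, 0, -0.055], [0, 0, 0]]
    - [40, [0, 0, -0.06], [0, 0, 0]]
    - [40, [0, 0, -0.063], [0, 0, 0]]
    - [40, [0, 0, -0.063], [0, 0, 0]]
    - [40, [0, 0, -0.063], [0, 0, 0]]

```text
time: 13.73
tool_pos: [0.4859, 0.3915, 0.0639]
tool_rot: [-0.311, 0.685, 0.491, 0.439]
contact_force: [-0.1, 0.1, -1.0]
gripper_width: 0.651
grasp_force: 64.1
```

Call:
arm_command:
  rows:
    - [40, [0, 0, -0.003], [0, 0, 0]]
    - [40, [0, 0, -0.006], [0, 0, 0]]
    - [40, [0, 0, -0.006], [0, 0, 0]]
    - [40, [0, 0, -0.006], [0, 0, 0]]

```text
time: 14.07
tool_pos: [0.4861, 0.3916, 0.0624]
tool_rot: [-0.311, 0.685, 0.492, 0.439]
contact_force: [-0.2, -0.3, 0.2]
gripper_width: 0.649
grasp_force: 64.2
```

Call:
arm_command:
  rows:
    - [40, [0, 0, -0.003], [0, 0, 0]]
    - [40, [0, 0, -0.003], [0, 0, 0]]
    - [40, [0, 0, -0.003], [0, 0, 0]]

```text
time: 14.32
tool_pos: [0.4863, 0.3918, 0.0623]
tool_rot: [-0.311, 0.685, 0.491, 0.439]
contact_force: [-1.2, -2.4, 5.5]
gripper_width: 0.646
grasp_force: 64.8
```

Call:
arm_command:
  rows:
    - [40, [0, 0, -0.003], [0, 0, 0]]
    - [40, [0, 0, -0.003], [0, 0, 0]]
    - [40, [0, 0, -0.003], [0, 0, 0]]

```text
time: 14.57
tool_pos: [0.4866, 0.3921, 0.0623]
tool_rot: [-0.312, 0.684, 0.491, 0.44]
contact_force: [-3.8, -3.5, 9.2]
gripper_width: 0.648
grasp_force: 65.3
```

Base is on the mat (9 N up). Easing off and opening slowly.

Call:
arm_command:
  rows:
    - [40, [0, 0, 0.003], [0, 0, 0]]
    - [52, [0, 0, 0.003], [0, 0, 0]]
    - [56, [0, 0, 0.003], [0, 0, 0]]
    - [58, [0, 0, 0.003], [0, 0, 0]]
    - [60, [0, 0, 0.003], [0, 0, 0]]
    - [64, [0, 0, 0.003], [0, 0, 0]]
    - [68, [0, 0, 0.003], [0, 0, 0]]
    - [72, [0, 0, 0.003], [0, 0, 0]]
    - [76, [0, 0, 0.003], [0, 0, 0]]
    - [78, [0, 0, 0.003], [0, 0, 0]]
    - [78, [0, 0, 0.003], [0, 0, 0]]

```text
time: 15.48
tool_pos: [0.4859, 0.3915, 0.0612]
tool_rot: [-0.311, 0.685, 0.492, 0.439]
contact_force: [-1.1, 0.3, 0.3]
gripper_width: 0.911
grasp_force: 0.0
```

```bash
python3 - <<'E'
from m import *
for n in ['scene','wrist']:
    f=grab(n); cv2.imwrite(f'pics/{n}3.png',f['color'][...,::-1])
E
python3 tilt.py .008 | head -3
```

```text
scene lowest [0.012  0.0177] cap [0.4947 0.3826 0.1584] 0.1649 488
  face 570 n [-0.328 -0.945 -0.004] lean deg -0.24 az -109.1 c [0.491 0.408 0.065]
  face 73 n [-0.433 -0.901 -0.026] lean deg -1.5 az -115.6 c [0.505 0.402 0.077]
```

View pics/wrist3.png

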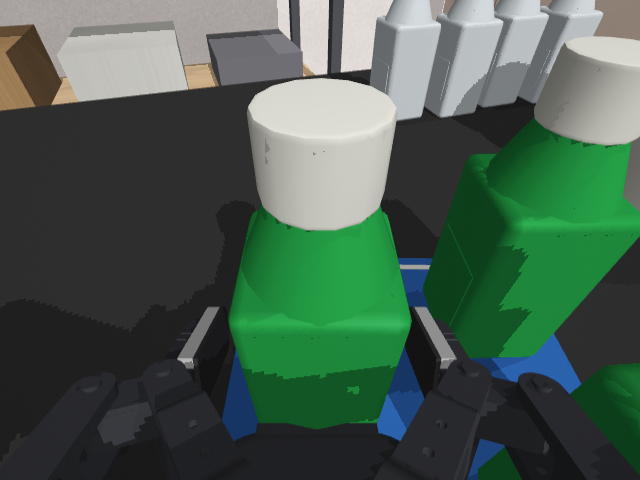

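Wrist view: the bottle stands freely between the open fingers, cap at (322,150), with a gap on both sides. Retreating along the tool axis, then up.

Call:
arm_command:
  rows:
    - [78, [-0.01, -0.029, 0.014], [0, 0, 0]]
    - [78, [-0.025, -0.073, 0.036], [0, 0, 0]]
    - [78, [-0.05, -0.145, 0.072], [0, 0, 0]]
    - [78, [-0.08, -0.232, 0.115], [0, 0, 0]]
    - [78, [-0.11, -0.32, 0.158], [0, 0, 0]]
    - [78, [-0.13, -0.378, 0.186], [0, 0, 0]]
    - [78, [-0.13, -0.378, 0.25], [0, 0, 0]]
    - [78, [-0.13, -0.378, 0.32], [0, 0, 0]]
    - [78, [-0.13, -0.378, 0.4], [0, 0, 0]]
    - [78, [-0.13, -0.378, 0.4], [0, 0, 0]]
    - [78, [-0.13, -0.378, 0.4], [0, 0, 0]]

```text
time: 16.5
tool_pos: [0.4475, 0.2776, 0.1829]
tool_rot: [-0.309, 0.684, 0.492, 0.44]
contact_force: [-0.3, 0.2, 0.1]
gripper_width: 0.916
grasp_force: 0.0
```

```bash
python3 - <<'E'
from m import *
for n in ['scene','side']:
    f=grab(n); cv2.imwrite(f'pics/{n}4.png',f['color'][...,::-1])
s=monitor.state();print(s['time'],s['tool_pos'],s['contact_force'])
E
python3 tilt.py .008
```

```text
16.6 [0.44626534 0.27793012 0.18025313] [-1.28074028 -0.17645663 -0.36258539]
scene lowest [0.012  0.0167] cap [0.4948 0.3826 0.1581] 0.1658 486
  face 580 n [-0.336 -0.942 -0.006] lean deg -0.36 az -109.6 c [0.491 0.408 0.066]
side lowest [0.0099 0.0109] cap [nan nan nan] 0 0
  face 260 n [-0.33  -0.944 -0.013] lean deg -0.77 az -109.3 c [0.472 0.353 0.045]
  face 113 n [-0.33  -0.944 -0.013] lean deg -0.77 az -109.3 c [0.472 0.357 0.043]
  return _methods._mean(a, axis=axis, dtype=dtype,
  ret = um.true_divide(
```

View pics/scene4.png

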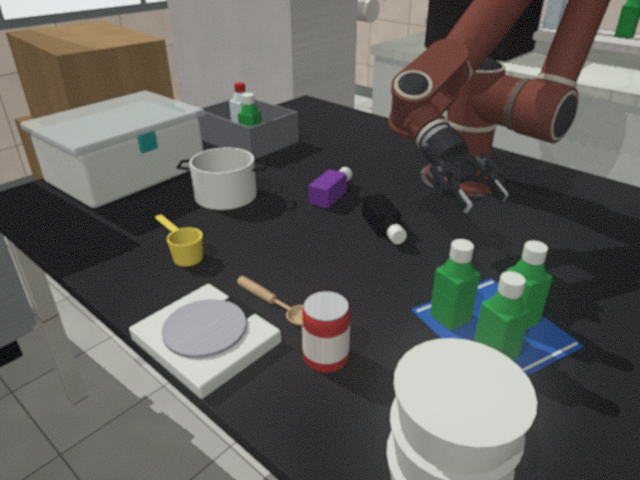

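The bottle stands upright on the mat, with its cap at (535,252), in front of the two mates. The gripper is clear of everything at (465,165) and nothing else has moved. The base is at about mat (-49, +6) mm. Handing in.

```bash
python3 -c "
from plant import manip
print(manip.job_done())"
```

```text
the job is handed in; nothing more can be done
None
```

I stood the fallen green bottle upright, cap up, on the blue mat in front of the two standing bottles, at about mat x -49 mm, y +6 mm, and handed the job in at about 16.6 s; the last picture shows nothing else moved, but the hand-in gave no verdict.

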